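# Make up two ordered gift boxes

### The arm

A 7-joint arm with a two-finger parallel gripper is mounted at the origin on a cart in front of the work surface, level with it; the furniture and walls round the work are solid. World frame = base frame: x ahead of the robot, y to its left, z up, the work surface at z = 0. Lengths are in m, angles in rad, forces in N, time in s.
With the tool pointing down it reaches from about 0.425 to 1.025 m from the base axis. Payload 3.6 kg.
Tool frame: the origin (TCP) lies at the centre of the arm's flange, where the gripper is bolted on; the fingertips stand 173 mm ahead of it and the grasp point (between the pads) lies 155 mm ahead of it; z points along the fingers, y is the line along which they close (so a half turn about z gives the same grasp; the last joint's range is limited). The gripper opens to 85 mm and grips with 20 to 120 N. Pads are 22 mm wide; open, the fingers measure 114 mm over their backs; the gripper's body (76 mm by 85 mm) begins 54 mm behind the grasp point. The pads swing forward as they close: fully open they stand 13 mm farther back than shut.
Start: joints at [1.038, 0.591, 0.048, 1.609, -0.033, 0.943, -0.034], TCP at [0.309, -0.656, 0.405] pointing down, gripper open.
Joint ranges: [-2.69, 2.69], [-0.47, 2.24], [-1.27, 1.36], [0.19, 2.51], [-1.53, 4.68], [0.08, 2.07], [-3.09, 3.09]. Speed limits (rad/s): [2.57, 2.57, 3.14, 3.14, 3.14, 3.14, 3.14].

### API

Orientations are given as a rotation vector (axis times angle).
In Python, from station import manip gives the robot as it stands. The module is installed in compiled form; this text tells all that it offers.
- The arm moves only by the shell command python3 -m inch 'ROWS' [OPENING] [FORCE]. ROWS is JSON, a list of rows, each a list of 2 entries, a list of its own where there are three numbers: the shift along the world's x, y, z in m, then the turn, a rotation vector about the world's x, y, z in rad. In form: [[[dx, dy, dz], [ax, ay, az]], ...]. A call has 1 to 20 rows; each row is the pose to reach, as a shift and turn from the pose commanded when the call began; what a row does not reach only later rows make up. A row lasts 1/10 s, in which the tool goes at most 50 mm and 8.59 degrees, less where a joint would pass 70% of its speed; a pose out of reach is approached as far as the arm can. A call with a gripper value outside its range is refused whole. OPENING is the opening, from -1 (shut) to 1 (fully open), set as the call begins (- or left out, the last holds). The fingers move at their own pace and stop on an object; FORCE is the grip in N (left out, the last holds). Time passes only in rows, so rows that repeat a pose let the fingers close. It gives the time, the measured TCP pose, the force, the opening and the grip force at its end, in the units of the state.
- manip.sense(): the state, without advancing time (a new reading comes with each control period).
- manip.capture(name): name is "side" or "top" or "wrist"; returns the picture (420x560x3 uint8, red, green, blue); there is no depth.
- manip.camera_params(name): a dict with "intrinsics" (3x3 intrinsics, pixels), "world_to_cam" (4x4, takes a point from world to camera coordinates). Camera axes: x right, y up, looking along -z (the intrinsics and any distortion apply to the point x, -y, -z); pixel columns grow to the right and rows downward; lengths in m; the calibration is good to about 2 mm. A picture is of the moment at which its call begins: read the wrist's pose just before it. camera_params takes no time and is no camera call; for the wrist camera it gives the pose at the moment of the call.
- manip.hand_in(): hands the job in; it is judged then, once.
The state is a dict: "time_s": time; "joints": joint angles; "joint_vel": joint speeds; "effort": joint torques, N m; "position": TCP position; "eef_rot": TCP orientation; "wrist_force": force on the tool from outside, world axes, zero at the start; "wrist_torque": the same for the moment, N m; "finger_gap": finger opening in m; "grip_force": force on a finger pad.
Only numpy, scipy, OpenCV 4.12 (cv2) and the standard library are available. Lean on these libraries where they do the work, as an engineer would, in place of code of your own. Each camera call takes 0.05 s, during which the arm holds its last target. There are 200 camera calls.

### The job

Make up the two ordered gift boxes from the stock set out round them, each thing upright and fully down in its own nest of the insert: the blue box takes the filled black pen case, the striped candle and the yellow egg cup; the rose box takes the white speckled pot and the pink egg cup. Of the two identical pen cases lying side by side just left of the boxes one is an empty display dummy: lift to feel which is the heavy, filled one, and leave the empty one lying where it lay. Set the pottery and the candle down gently; do not drop them.

Things in the scene. Friction and masses are not known exactly. Their poses are not given: they have to be found in the camera images.
- box_blue: Dark blue gift-box base, 207 (its x) x 185 (y) x 15 mm, fixed; origin under its centre, x away from the robot at yaw 0. Nest floors at z 4, pale insert top at 13, rim at 15 mm. Nests (x, y in this frame, mm): for the case 183 long along x, 70 wide, at (0, +45.5); for the candle round, 67 across, at (-50, -46.5); for the egg cup round, 48 across, at (+50, -46.5).
- box_rose: Rose-pink gift-box base, 165 (its x) x 105 (y) x 15 mm, fixed; origin under its centre, x away from the robot at yaw 0. Nest floors at z 4, insert top at 13, rim at 15 mm. Round nests (x, y in this frame, mm): for the pot 57 across at (-38.5, 0); for the egg cup 48 across at (+38.5, 0).
- case_a: One of two closed black pen cases that look alike, side by side just left of the boxes, 62 (its x) x 175 (its y, the long way) x 42 mm tall, lying flat. Origin: centre of its underside. One case is filled and weighs about 0.5 kg, the other is empty, about 0.15 kg; which of the two is told only by lifting it.
- case_b: The other closed black pen case, the same size and frame as case_a; one of the two is filled (about 0.5 kg), the other empty (about 0.15 kg).
- candle: Round ceramic candle jar with upright yellow and white stripes, 61 mm across, 60 mm tall, straight-sided, 0.2 kg, near the front on the left (not the one far back on the left). Origin: centre of its underside; z is up.
- cup_yellow: Small yellow egg cup, 50 mm across the rim, 31 mm tall, narrowing below to a foot 36 mm across; 0.06 kg. Its upper 13 mm are nearly upright: grasp it there. Origin: centre of its underside; z is up.
- cup_pink: Small pink egg cup, same size and shape as the yellow one. Origin: centre of its underside; z is up.
- pot: Small white speckled pinch pot, 54 mm across, 38 mm tall, its sides nearly upright above 20 mm, foot 44 mm across; 0.09 kg; near the front on the left (not the ones far back). Origin: centre of its underside; z is up.

How it is judged:
By the outcome, as a careful person would: the job done as asked, in the order asked, and still so for the second after the job is handed in, with the robot touching nothing.
It also fails if it takes over 134 s, if anything falls off the work surface, if the arm or the gripper's body presses on something with over 40 N, if the wrist force passes 120 N, or if a joint passes its speed limit or range.

## Working session

There is one attempt and no reset: what is moved stays moved. The work goes in short steps, Python scripts to look and compute and a shell command to move; the robot and the scene stay as the last step left them, time stands still between calls to the robot, and variables do not carry over. Pictures are saved under pics/ and viewed, at most 18 in all, crops included, and the job is handed in when it is done.

```bash
mkdir -p pics
cat > h.py <<'E'
import numpy as np, cv2
from station import manip
def save(name,fn):
    im=manip.capture(name); cv2.imwrite(fn,im[:,:,::-1]); return im
def ray(P,u,v,z):
    K=np.array(P["intrinsics"]);M=np.array(P["world_to_cam"])
    d=np.linalg.inv(K)@[u,v,1]; d=np.array([d[0],-d[1],-d[2]])
    R=M[:3,:3];c=-R.T@M[:3,3];w=R.T@d
    return c+w*(z-c[2])/w[2]
def proj(P,p):
    K=np.array(P["intrinsics"]);M=np.array(P["world_to_cam"])
    q=M[:3,:3]@np.array(p)+M[:3,3];q=K@[q[0],-q[1],-q[2]];return q[:2]/q[2]
E
python3 - <<'E'
from h import *
for n in("top","side"):
    save(n,f"pics/{n}0.png");P=manip.camera_params(n);print(n,P.keys(),np.round(P["intrinsics"],1).tolist(),np.round(P["world_to_cam"],3).tolist())
s=manip.sense();print({k:np.round(v,3).tolist() for k,v in s.items()})
E
```

```text
top dict_keys(['intrinsics', 'world_to_cam']) [[465.0, 0.0, 280.8], [0.0, 465.0, 213.1], [0.0, 0.0, 1.0]] [[0.018, -1.0, 0.015, 0.008], [0.987, 0.021, 0.157, -0.485], [-0.157, 0.012, 0.988, -1.126], [0.0, 0.0, 0.0, 1.0]]
side dict_keys(['intrinsics', 'world_to_cam']) [[432.3, 0.0, 275.8], [0.0, 432.3, 209.7], [0.0, 0.0, 1.0]] [[-0.93, -0.367, 0.02, 0.46], [0.24, -0.564, 0.79, -0.149], [-0.279, 0.74, 0.613, -1.069], [0.0, 0.0, 0.0, 1.0]]
{'time_s': 0.1, 'joints': [1.037, 0.592, 0.048, 1.61, -0.033, 0.943, -0.034], 'joint_vel': [0.002, -0.002, -0.001, -0.002, -0.0, -0.001, 0.0], 'effort': [0.005, -55.0, 1.553, -19.882, 0.01, 0.004, -0.0], 'position': [0.309, -0.656, 0.404], 'eef_rot': [-3.064, -0.685, 0.001], 'wrist_force': [-0.047, -0.361, -0.207], 'wrist_torque': [0.006, 0.006, 0.017], 'grip_force': 0.0, 'finger_gap': 0.086}
```

View pics/top0.png

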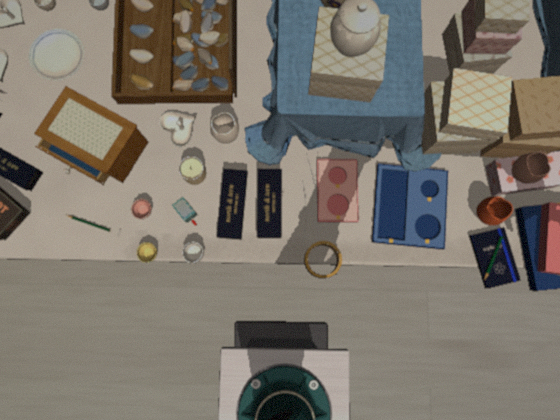

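View pics/side0.png

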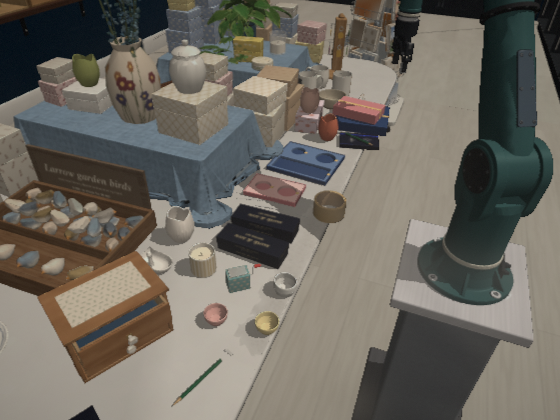

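The top view shows the yellow cup at (147,252), pink cup (142,206), pot (193,249), candle (192,168), cases (232,203) and (269,203), rose box (337,189) and blue box (410,206). Next I measure them with masks.

Run:
```python
from h import *
im=cv2.imread("pics/top0.png");P=manip.camera_params("top")
hsv=cv2.cvtColor(im,cv2.COLOR_BGR2HSV)
def blob(x0,y0,x1,y1,lo,hi):
    m=np.zeros(im.shape[:2],np.uint8);m[y0:y1,x0:x1]=cv2.inRange(hsv,lo,hi)[y0:y1,x0:x1]
    m=cv2.morphologyEx(m,cv2.MORPH_CLOSE,np.ones((5,5)))
    c=max(cv2.findContours(m,0,1)[0],key=cv2.contourArea);return c
S={"blue":((365,155,455,255),(100,70,40),(125,255,255),.015),
"rose":((310,150,362,230),(0,60,60),(12,255,255),.015),
"caseL":((212,160,250,245),(0,0,0),(179,255,60),.042),
"caseR":((252,160,290,245),(0,0,0),(179,255,60),.042),
"yel":((132,236,165,266),(18,90,60),(35,255,255),.028),
"pink":((128,190,156,222),(0,70,60),(14,255,255),.028)}
for n,(b,lo,hi,z) in S.items():
    c=blob(*b,lo,hi);r=cv2.minAreaRect(c);box=cv2.boxPoints(r)
    w=np.array([ray(P,*p,z)[:2] for p in box]);e=[w[1]-w[0],w[2]-w[1]]
    print(n,np.round(r[0]),"ctr",np.round(w.mean(0),3),[(round(np.linalg.norm(q),3),round(np.degrees(np.arctan2(q[1],q[0])),1)) for q in e])
    cv2.drawContours(im,[box.astype(int)],0,(0,255,0),1)
for n,p,z in(("pot",(193,249),.035),("candle",(192,168),.06),("ringTop",(323,259),.05),("teal",(185,208),.03)):print(n,np.round(ray(P,*p,z),3))
cv2.imwrite("pics/crop.png",cv2.resize(im[140:280,120:460],None,fx=2.3,fy=2.3,interpolation=2))
```

```text
blue [410. 200.] ctr [ 0.531 -0.316] [(np.float64(0.244), np.float64(-3.2)), (np.float64(0.188), np.float64(-91.2))]
rose [338. 190.] ctr [ 0.553 -0.128] [(np.float64(0.107), np.float64(-88.7)), (np.float64(0.169), np.float64(179.6))]
caseL [232. 203.] ctr [0.507 0.141] [(np.float64(0.174), np.float64(-3.1)), (np.float64(0.061), np.float64(-94.3))]
caseR [268. 203.] ctr [0.51  0.048] [(np.float64(0.058), np.float64(-88.7)), (np.float64(0.173), np.float64(-178.9))]
yel [146. 252.] ctr [0.383 0.348] [(np.float64(0.047), np.float64(-88.9)), (np.float64(0.047), np.float64(-176.5))]
pink [141. 208.] ctr [0.492 0.369] [(np.float64(0.049), np.float64(-41.8)), (np.float64(0.048), np.float64(-133.2))]
pot [0.391 0.232 0.035]
candle [0.59 0.24 0.06]
ringTop [ 0.371 -0.088  0.05 ]
teal [0.494 0.258 0.03 ]
```

View pics/crop.png

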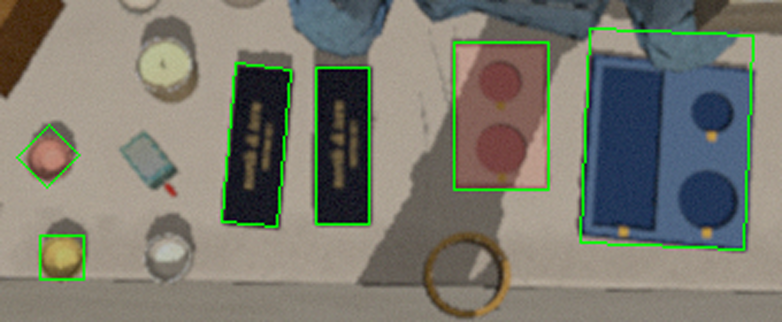

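The mask corners fit the cases, rose box and cups. The blue box outline was spoiled by the cloth at its back, so I'll redo it from its corners at crop (593,53), (752,68), (745,249), (582,241). Moving above the right case now.

```bash
python3 -m inch '[[[0.2,0.704,-0.03],[0,0,-0.42]],[[0.2,0.704,-0.03],[0,0,-0.42]],[[0.2,0.704,-0.03],[0,0,-0.42]],[[0.2,0.704,-0.03],[0,0,-0.42]],[[0.2,0.704,-0.03],[0,0,-0.42]],[[0.2,0.704,-0.03],[0,0,-0.42]],[[0.2,0.704,-0.03],[0,0,-0.42]],[[0.2,0.704,-0.03],[0,0,-0.42]],[[0.2,0.704,-0.03],[0,0,-0.42]],[[0.2,0.704,-0.03],[0,0,-0.42]],[[0.2,0.704,-0.03],[0,0,-0.42]],[[0.2,0.704,-0.03],[0,0,-0.42]],[[0.2,0.704,-0.03],[0,0,-0.42]],[[0.2,0.704,-0.03],[0,0,-0.42]],[[0.2,0.704,-0.03],[0,0,-0.42]],[[0.2,0.704,-0.03],[0,0,-0.42]],[[0.2,0.704,-0.03],[0,0,-0.42]],[[0.2,0.704,-0.03],[0,0,-0.42]],[[0.2,0.704,-0.03],[0,0,-0.42]],[[0.2,0.704,-0.03],[0,0,-0.42]]]' 1 40
python3 - <<'E'
from h import *
P=manip.camera_params("wrist");save("wrist","pics/w1.png");print(np.round(P["world_to_cam"],3).tolist())
s=manip.sense();print({k:np.round(v,3).tolist() for k,v in s.items()})
T=manip.camera_params("top")
c=[ray(T,u/2.3+120,v/2.3+140,.015)[:2] for u,v in((593,53),(752,68),(745,249),(582,241))]
print("blue",np.round(c,3),np.mean(c,0))
E
```

```text
time_s: 2.1
position: [0.5084, 0.0465, 0.3747]
eef_rot: [3.141, 0.027, -0.0]
wrist_force: [0.0, 0.3, 0.2]
finger_gap: 0.0854
grip_force: 0.0
[[0.017, -1.0, 0.0, 0.037], [0.945, 0.016, -0.325, -0.449], [0.325, 0.006, 0.946, -0.518], [0.0, 0.0, 0.0, 1.0]]
{'time_s': 2.15, 'joints': [-0.224, 0.367, 0.055, 2.116, -0.032, 0.66, -1.7], 'joint_vel': [-0.006, 0.001, -0.005, -0.003, -0.002, 0.001, -0.0], 'effort': [-0.02, -37.467, 0.99, -15.007, 0.008, 0.004, 0.001], 'position': [0.508, 0.047, 0.375], 'eef_rot': [3.141, 0.028, -0.0], 'wrist_force': [-1.493, 0.553, -0.362], 'wrist_torque': [0.01, 0.03, -0.017], 'grip_force': 0.0, 'finger_gap': 0.085}
blue [[ 0.626 -0.234]
 [ 0.612 -0.414]
 [ 0.407 -0.399]
 [ 0.412 -0.218]] [ 0.51412561 -0.3162734 ]
```

View pics/w1.png

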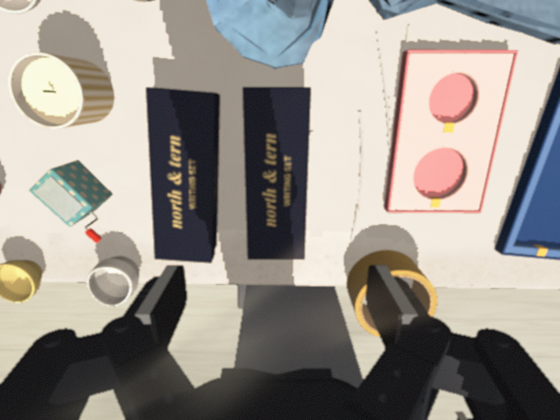

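Wrist view: the cases' tops span (150-217, 88-260) and (245-308, 87-258), with rose box, candle (48,90), pot (113,282) and yellow cup (18,282) also in view. Refining the measurements from here.

Run:
```python
from h import *
im=cv2.imread("pics/w1.png");P=manip.camera_params("wrist");hsv=cv2.cvtColor(im,cv2.COLOR_BGR2HSV)
def go(n,b,lo,hi,z):
    x0,y0,x1,y1=b;m=np.zeros(im.shape[:2],np.uint8);m[y0:y1,x0:x1]=cv2.inRange(hsv,lo,hi)[y0:y1,x0:x1]
    m=cv2.morphologyEx(m,cv2.MORPH_CLOSE,np.ones((15,15)))
    c=max(cv2.findContours(m,0,1)[0],key=cv2.contourArea)[:,0]
    w=np.array([ray(P,*p,z)[:2] for p in c],np.float32)*1000
    r=cv2.minAreaRect(w);print(n,"rect",np.round(r,1) if 0 else (np.round(r[0],1),np.round(r[1],1),round(r[2],2)),"circ",np.round(cv2.minEnclosingCircle(w)[0],1),round(cv2.minEnclosingCircle(w)[1],1))
go("caseL",(135,70,232,263),(0,0,0),(179,255,70),.042)
go("caseR",(233,70,325,263),(0,0,0),(179,255,70),.042)
go("rose",(380,30,530,230),(0,75,80),(12,255,255),.015)
go("rose2",(380,30,530,230),(170,75,80),(179,255,255),.015)
go("rosepads",(400,60,500,127),(0,75,80),(179,255,255),.004)
go("pinkA",(425,68,480,126),(0,75,80),(179,255,255),.013)
go("pinkB",(408,143,470,200),(0,75,80),(179,255,255),.013)
```

```text
caseL rect (array([507.5, 136.3]), array([ 64.7, 172. ]), 86.52) circ [507.9 137.6] 90.8
caseR rect (array([511. ,  46.1]), array([171.6,  59.9]), 0.82) circ [511.1  46.4] 90.4
rose rect (array([ 552.7, -126.5]), array([164. , 107.8]), 0.89) circ [ 552.6 -127.7] 96.2
rose2 rect (array([564.4, -74. ]), array([14.8,  1. ]), 7.97) circ [564.4 -74. ] 7.4
rosepads rect (array([ 590.5, -133.7]), array([48.4, 48.7]), 51.11) circ [ 588.6 -133.5] 26.1
pinkA rect (array([ 590.5, -128.9]), array([47.2, 47.5]), 51.11) circ [ 589.2 -128.9] 25.0
pinkB rect (array([ 513.2, -130.1]), array([55.2, 56.5]), 50.97) circ [ 513.1 -130.1] 28.5
```

```bash
python3 -m inch '[[[0.003,0,-0.05],[0,0,0]],[[0.003,0,-0.1],[0,0,0]],[[0.003,0,-0.14],[0,0,0]],[[0.003,0,-0.165],[0,0,0]],[[0.003,0,-0.18],[0,0,0]],[[0.003,0,-0.192],[0,0,0]],[[0.003,0,-0.192],[0,0,0]],[[0.003,0,-0.192],[0,0,0]]]' 1 40
python3 -m inch '[[[0,0,0],[0,0,0]],[[0,0,0],[0,0,0]],[[0,0,0],[0,0,0]],[[0,0,0],[0,0,0]],[[0,0,0],[0,0,0]],[[0,0,0],[0,0,0]],[[0,0,0],[0,0,0]],[[0,0,0],[0,0,0]]]' -1 50
python3 -m inch '[[[0,0,0.01],[0,0,0]],[[0,0,0.02],[0,0,0]],[[0,0,0.03],[0,0,0]],[[0,0,0.03],[0,0,0]],[[0,0,0.03],[0,0,0]],[[0,0,0.03],[0,0,0]],[[0,0,0.03],[0,0,0]]]'
python3 -m inch '[[[0,0,0],[0,0,0]],[[0,0,0],[0,0,0]],[[0,0,0],[0,0,0]]]'
```

```text
time_s: 2.95
position: [0.512, 0.0478, 0.1831]
eef_rot: [-3.141, -0.03, -0.001]
wrist_force: [0.0, 0.3, -0.4]
finger_gap: 0.0853
grip_force: 0.0
time_s: 3.75
position: [0.5121, 0.0479, 0.1839]
eef_rot: [-3.141, -0.031, -0.003]
wrist_force: [0.1, -0.3, 6.3]
finger_gap: 0.0613
grip_force: 55.3
time_s: 4.45
position: [0.5115, 0.048, 0.2123]
eef_rot: [3.141, 0.031, -0.001]
wrist_force: [-0.3, 0.5, -1.5]
finger_gap: 0.0609
grip_force: 54.7
time_s: 4.75
position: [0.5116, 0.048, 0.2125]
eef_rot: [3.141, 0.031, -0.001]
wrist_force: [-0.2, -0.6, -1.4]
finger_gap: 0.0613
grip_force: 54.7
```

The right case pulls only 1.4 N, so it is the empty dummy. I'll put it back where it lay and take the left one.

```bash
python3 -m inch '[[[0,0,-0.01],[0,0,0]],[[0,0,-0.02],[0,0,0]],[[0,0,-0.026],[0,0,0]],[[0,0,-0.029],[0,0,0]],[[0,0,-0.029],[0,0,0]],[[0,0,-0.029],[0,0,0]]]'
python3 -m inch '[[[0,0,0.001],[0,0,0]],[[0,0,0.001],[0,0,0]],[[0,0,0.001],[0,0,0]],[[0,0,0.001],[0,0,0]],[[0,0,0.001],[0,0,0]],[[0,0,0.001],[0,0,0]]]' 1 50
python3 -m inch '[[[0,0,0.03],[0,0,0]],[[0,0,0.07],[0,0,0]],[[-0.002,0.03,0.08],[0,0,-0.04]],[[-0.004,0.07,0.08],[0,0,-0.078]],[[-0.004,0.09,0.08],[0,0,-0.078]],[[-0.004,0.09,0.06],[0,0,-0.078]],[[-0.004,0.09,0.04],[0,0,-0.078]],[[-0.004,0.09,0.02],[0,0,-0.078]],[[-0.004,0.09,0.002],[0,0,-0.078]],[[-0.004,0.09,0.002],[0,0,-0.078]],[[-0.004,0.09,0.002],[0,0,-0.078]]]'
python3 -m inch '[[[0,0,0],[0,0,0]],[[0,0,0],[0,0,0]],[[0,0,0],[0,0,0]],[[0,0,0],[0,0,0]],[[0,0,0],[0,0,0]],[[0,0,0],[0,0,0]],[[0,0,0],[0,0,0]],[[0,0,0],[0,0,0]]]' -1 60
python3 -m inch '[[[0,0,0.01],[0,0,0]],[[0,0,0.02],[0,0,0]],[[0,0,0.03],[0,0,0]],[[0,0,0.06],[0,0,0]],[[0,0,0.1],[0,0,0]],[[0,0,0.12],[0,0,0]],[[0,0,0.12],[0,0,0]],[[0,0,0.12],[0,0,0]],[[0,0,0.12],[0,0,0]],[[0,0,0.12],[0,0,0]]]'
```

```text
time_s: 5.35
position: [0.5111, 0.0479, 0.1839]
eef_rot: [3.141, 0.031, -0.002]
wrist_force: [-2.6, -0.2, 6.2]
finger_gap: 0.061
grip_force: 55.5
time_s: 5.95
position: [0.5117, 0.048, 0.1846]
eef_rot: [3.141, 0.031, -0.0]
wrist_force: [-0.1, -0.1, 0.6]
finger_gap: 0.0851
grip_force: 0.0
time_s: 7.05
position: [0.5076, 0.1379, 0.1867]
eef_rot: [3.14, -0.091, -0.001]
wrist_force: [0.1, 0.5, 1.0]
finger_gap: 0.0855
grip_force: 0.0
time_s: 7.85
position: [0.5081, 0.1385, 0.1881]
eef_rot: [-3.139, 0.091, -0.003]
wrist_force: [-0.7, 1.4, 4.9]
finger_gap: 0.0612
grip_force: 66.4
time_s: 8.85
position: [0.507, 0.1378, 0.3052]
eef_rot: [3.139, -0.091, -0.005]
wrist_force: [0.5, -0.4, -5.3]
finger_gap: 0.0611
grip_force: 68.2
```

The left case pulls 5.3 N, so it is the filled one. Carrying it toward the blue box and looking at the box on the way.

```bash
python3 -m inch '[[[0,-0.03,0.02],[0,0,0]],[[0,-0.07,0.04],[0,0,0]],[[0,-0.11,0.06],[0,0,0]],[[0,-0.15,0.07],[0,0,0]],[[0,-0.19,0.07],[0,0,0]],[[0,-0.23,0.07],[0,0,0]],[[0,-0.26,0.07],[0,0,0]],[[0,-0.28,0.07],[0,0,0]],[[0,-0.28,0.07],[0,0,0]],[[0,-0.28,0.07],[0,0,0]],[[0,-0.28,0.07],[0,0,0]]]'
python3 - <<'E'
from h import *
P=manip.camera_params("wrist");save("wrist","pics/w2.png");np.save("P2.npy",P,allow_pickle=True);print(manip.sense()["position"])
E
```

```text
time_s: 9.95
position: [0.5076, -0.1407, 0.3759]
eef_rot: [-3.139, 0.089, 0.003]
wrist_force: [-0.6, 1.2, -4.8]
finger_gap: 0.0605
grip_force: 68.3
[ 0.5076855  -0.14050399  0.37605773]
```

View pics/w2.png

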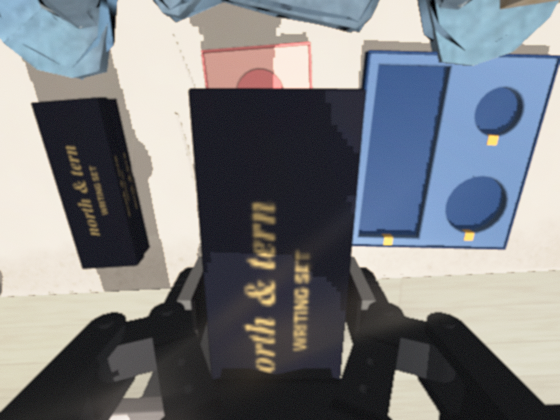

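The blue box is clear: case nest (358-450, 63-238), cup nest (498,111), candle nest (476,203). Measuring the round nests and the case nest.

Run:
```python
from h import *
im=cv2.imread("pics/w2.png");P=np.load("P2.npy",allow_pickle=True).item();hsv=cv2.cvtColor(im,cv2.COLOR_BGR2HSV)
for n,(x0,y0,x1,y1) in {"candle":(440,168,515,243),"cup":(468,80,530,138),"case":(362,62,455,242)}.items():
    sub=hsv[y0:y1,x0:x1,2];t,m=cv2.threshold(sub,0,255,cv2.THRESH_BINARY_INV+cv2.THRESH_OTSU)
    m=cv2.morphologyEx(m,cv2.MORPH_OPEN,np.ones((3,3)))
    c=max(cv2.findContours(m,0,1)[0],key=cv2.contourArea)[:,0]+[x0,y0]
    w=np.array([ray(P,*p,.013)[:2] for p in c],np.float32)*1000
    r=cv2.minAreaRect(w);h=cv2.convexHull(w);e=cv2.fitEllipse(h) if n!="case" else r
    print(n,t,np.round(r[0],1),np.round(r[1],1),round(r[2],2),"ell",np.round(e[0],1),np.round(e[1],1))
T={"BL":(358,247),"BR":(506,248),"TR":(558,57),"TL":(369,52)}
w={k:np.round(ray(P,*p,.015 )[:2]*1000,1) for k,p in T.items()};print(w)
s=manip.sense();print(s["wrist_torque"])
```

```text
candle 171.0 [ 461.1 -361. ] [67.1 65.9] 86.79 ell [ 460.4 -361.1] [67.1 67.5]
cup 170.0 [ 560.4 -369. ] [48.3 46.5] 86.77 ell [ 559.9 -369. ] [48.2 48.3]
case 177.0 [ 517.9 -273.6] [ 71. 184.] 85.55 ell [ 517.9 -273.6] [ 71. 184.]
{'BL': array([ 417.2, -231. ]), 'BR': array([ 406.4, -402. ]), 'TR': array([ 607.9, -414.8]), 'TL': array([ 622.4, -235.6])}
[-0.00708766  0.04816401 -0.02231017]
```

```bash
python3 -m inch '[[[0.003,-0.04,0],[0,0,0]],[[0.006,-0.08,0],[0,0,-0.022]],[[0.01,-0.115,-0.01],[0,0,-0.022]],[[0.01,-0.133,-0.04],[0,0,-0.022]],[[0.01,-0.133,-0.08],[0,0,-0.022]],[[0.01,-0.133,-0.12],[0,0,-0.022]],[[0.01,-0.133,-0.145],[0,0,-0.022]],[[0.01,-0.133,-0.155],[0,0,-0.022]],[[0.01,-0.133,-0.16],[0,0,-0.022]],[[0.01,-0.133,-0.16],[0,0,-0.022]],[[0.01,-0.133,-0.16],[0,0,-0.022]],[[0.01,-0.133,-0.16],[0,0,-0.022]]]'
python3 - <<'E'
from h import *
P=manip.camera_params("wrist");save("wrist","pics/w3.png");np.save("P3.npy",P,allow_pickle=True);im=save("side","pics/s3.png");
a=cv2.imread("pics/w3.png");b=cv2.resize(cv2.imread("pics/s3.png")[120:240,230:400],(400,282))
c=np.zeros((420,960,3),np.uint8);c[:,:560]=a;c[:282,560:]=b;cv2.imwrite("pics/c3.png",cv2.resize(c,(800,350)))
E
```

```text
time_s: 11.2
position: [0.5184, -0.2753, 0.2182]
eef_rot: [3.138, -0.126, 0.004]
wrist_force: [-0.3, 1.4, -4.6]
finger_gap: 0.0611
grip_force: 68.2
```

View pics/c3.png

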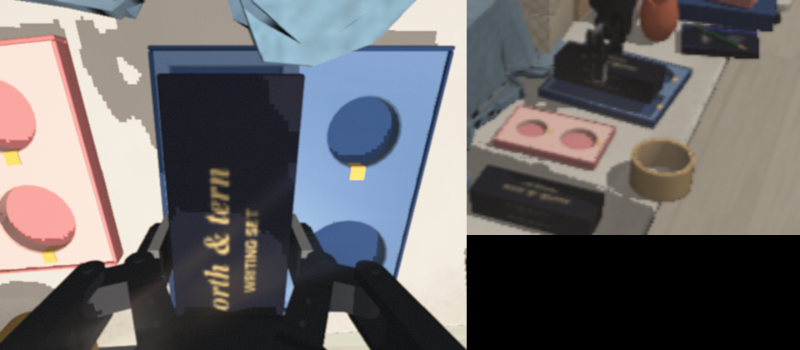

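Run:
```python
from h import *
P=np.load("P3.npy",allow_pickle=True).item()
a=ray(P,190,89,.072);b=ray(P,365,89,.072);print(a,b,(a+b)/2)
d=np.array([np.cos(-.0785),np.sin(-.0785)]);print("ctr",((a+b)/2)[:2]-d*.0875)
```

```text
[ 0.60598683 -0.25358645  0.072     ] [ 0.60117596 -0.31345508  0.072     ] [ 0.60358139 -0.28352077  0.072     ]
ctr [ 0.51635085 -0.27665907]
```

The held case sits just above its nest, parallel and ~3 mm off in y. Nudging it and lowering.

```bash
python3 -m inch '[[[0.001,0.0025,0],[0,0,0]],[[0.001,0.0025,-0.006],[0,0,0]],[[0.001,0.0025,-0.012],[0,0,0]],[[0.001,0.0025,-0.016],[0,0,0]],[[0.001,0.0025,-0.02],[0,0,0]],[[0.001,0.0025,-0.023],[0,0,0]],[[0.001,0.0025,-0.025],[0,0,0]],[[0.001,0.0025,-0.0265],[0,0,0]],[[0.001,0.0025,-0.0265],[0,0,0]],[[0.001,0.0025,-0.0265],[0,0,0]]]'
```

```text
time_s: 12.3
position: [0.5184, -0.2726, 0.1921]
eef_rot: [-3.139, 0.126, 0.0]
wrist_force: [-3.3, 2.5, 10.2]
finger_gap: 0.061
grip_force: 70.4
```

```bash
python3 -m inch '[[[0,0,0],[0,0,0]],[[0,0,0],[0,0,0]],[[0,0,0],[0,0,0]],[[0,0,0],[0,0,0]],[[0,0,0],[0,0,0]],[[0,0,0.03],[0,0,0]],[[0,0,0.08],[0,0,0]],[[0,0,0.13],[0,0,0]],[[0,0,0.18],[0,0,0]],[[0,0,0.18],[0,0,0]],[[0,0,0.18],[0,0,0]]]' 1 50
python3 - <<'E'
from h import *
save("wrist","pics/w4.png")
E
python3 -m inch '[[[0,0.05,0],[0,0,0]],[[0,0.1,0],[0,0,0]],[[0,0.15,0],[0,0,0]],[[0,0.2,0],[0,0,0]],[[0,0.25,0],[0,0,0]],[[0,0.3,0],[0,0,0]],[[0,0.35,0],[0,0,0]],[[0,0.4,0],[0,0,0]],[[0,0.45,0],[0,0,0]],[[-0.03,0.5,0],[0,0,0.08]],[[-0.03,0.53,0],[0,0,0.08]],[[-0.03,0.53,0],[0,0,0.08]],[[-0.03,0.53,0],[0,0,0.08]],[[-0.03,0.53,0],[0,0,0.08]]]'
python3 - <<'E'
from h import *
P=manip.camera_params("wrist");save("wrist","pics/w5.png");np.save("P5.npy",P,allow_pickle=True);print(manip.sense()["position"],manip.sense()["eef_rot"])
a=cv2.imread("pics/w4.png");b=cv2.imread("pics/w5.png")
cv2.imwrite("pics/c5.png",cv2.resize(np.hstack([a,b]),(800,300)))
E
```

```text
time_s: 13.4
position: [0.5188, -0.2726, 0.3715]
eef_rot: [3.138, -0.126, 0.005]
wrist_force: [-0.6, 0.8, -0.9]
finger_gap: 0.0855
grip_force: 0.0
time_s: 14.85
position: [0.4886, 0.2559, 0.3687]
eef_rot: [3.139, -0.003, -0.004]
wrist_force: [-0.3, 0.3, -0.2]
finger_gap: 0.0855
grip_force: 0.0
[0.48889279 0.25555685 0.36909875] [ 3.13930427e+00 -4.77150756e-03 -2.97797133e-03]
```

View pics/c5.png

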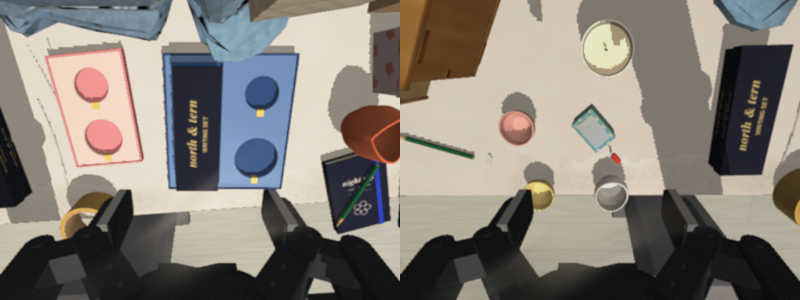

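Left half: the case is down in its nest. Right half: candle at full-picture (290,67), pink cup (163,179), yellow cup (195,273), pot (295,270). Fitting circles.

Run:
```python
from h import *
im=cv2.imread("pics/w5.png");P=np.load("P5.npy",allow_pickle=True).item();g=cv2.medianBlur(cv2.cvtColor(im,cv2.COLOR_BGR2GRAY),3)
sc=560/800*2
out=im.copy()
for n,(u,v),z,d in(("candle",(290,67),.06,.061),("pink",(163,179),.031,.05),("yellow",(195,273),.031,.05),("pot",(295,270),.038,.054)):
    p=ray(P,u,v,z);R=np.linalg.norm(proj(P,p+[0,d/2,0])-proj(P,p))
    x0,y0=max(0,int(u-2*R)),max(0,int(v-2*R));c=g[y0:int(v+2*R),x0:int(u+2*R)]
    h=cv2.HoughCircles(c,cv2.HOUGH_GRADIENT_ALT if 0 else cv2.HOUGH_GRADIENT,1,8,param1=80,param2=12,minRadius=int(R-3),maxRadius=int(R+3))
    for k in (h[0][:2] if h is not None else []):
        q=k[:2]+[x0,y0];print(n,round(R,1),np.round(q),k[2],np.round(ray(P,*q,z)*1000,1))
        cv2.circle(out,(int(q[0]),int(q[1])),int(k[2]),(0,255,0),1)
cv2.imwrite("pics/c6.png",cv2.resize(out[0:310,100:360],None,fx=1.9,fy=1.9))
```

```text
candle 37.8 [290.  70.] 36.1 [589.8 242.4  60. ]
candle 37.8 [282.  66.] 39.4 [592.  248.9  60. ]
pink 25.1 [164. 178.] 25.1 [492.5 365.3  31. ]
yellow 22.6 [194. 248.] 21.0 [413.6 342.2  31. ]
yellow 22.6 [194. 274.] 19.9 [381.4 346.1  31. ]
pot 25.0 [294. 272.] 25.2 [389.1 234.5  38. ]
pot 25.0 [296. 280.] 25.2 [377.8 232.1  38. ]
```

View pics/c6.png

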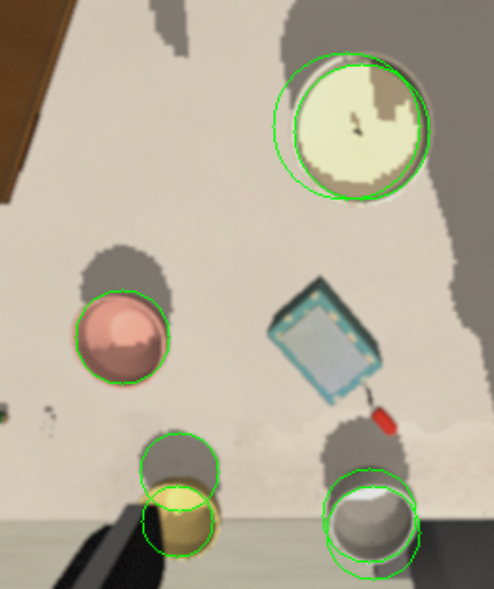

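Candle rim centre is near crop (362,128), i.e. (0.5915, 0.242). The other circles give pink (0.4925,0.3655), yellow about (0.383,0.3455) and pot about (0.385,0.234). Picking the candle.

```bash
python3 -m inch '[[[0.04,-0.006,0],[0,0,0]],[[0.08,-0.013,0],[0,0,0]],[[0.1026,-0.0136,-0.03],[0,0,0]],[[0.1026,-0.0136,-0.08],[0,0,0]],[[0.1026,-0.0136,-0.12],[0,0,0]],[[0.1026,-0.0136,-0.145],[0,0,0]],[[0.1026,-0.0136,-0.158],[0,0,0]],[[0.1026,-0.0136,-0.164],[0,0,0]],[[0.1026,-0.0136,-0.164],[0,0,0]],[[0.1026,-0.0136,-0.164],[0,0,0]]]' 1 30
python3 -m inch '[[[0,0,0],[0,0,0]],[[0,0,0],[0,0,0]],[[0,0,0],[0,0,0]],[[0,0,0],[0,0,0]],[[0,0,0],[0,0,0]],[[0,0,0],[0,0,0]],[[0,0,0],[0,0,0]],[[0,0,0],[0,0,0]]]' -1 30
python3 -m inch '[[[0,0,0.01],[0,0,0]],[[0,0,0.04],[0,0,0]],[[0,0,0.08],[0,0,0]],[[0,0,0.12],[0,0,0]],[[0,0,0.15],[0,0,0]],[[0,0,0.15],[0,0,0]],[[0,0,0.15],[0,0,0]]]'
```

```text
time_s: 15.9
position: [0.592, 0.2439, 0.2076]
eef_rot: [-3.141, 0.001, -0.004]
wrist_force: [-0.0, 0.5, -0.1]
finger_gap: 0.0858
grip_force: 0.0
time_s: 16.7
position: [0.5918, 0.244, 0.2078]
eef_rot: [-3.141, 0.0, -0.003]
wrist_force: [0.0, -1.0, 6.2]
finger_gap: 0.0597
grip_force: 31.8
time_s: 17.4
position: [0.5908, 0.2438, 0.3568]
eef_rot: [-3.141, -0.0, -0.001]
wrist_force: [-1.3, -0.9, -2.2]
finger_gap: 0.0593
grip_force: 33.5
```

```bash
python3 -m inch '[[[-0.01,-0.04,0],[0,0,0.12]],[[-0.02,-0.08,0],[0,0,0.24]],[[-0.03,-0.12,0],[0,0,0.36]],[[-0.04,-0.17,0],[0,0,0.48]],[[-0.05,-0.22,0],[0,0,0.6]],[[-0.06,-0.27,0],[0,0,0.72]],[[-0.07,-0.32,0],[0,0,0.84]],[[-0.08,-0.37,0],[0,0,0.96]],[[-0.09,-0.42,0],[0,0,1.08]],[[-0.1,-0.47,0],[0,0,1.2]],[[-0.11,-0.51,0],[0,0,1.32]],[[-0.12,-0.55,0],[0,0,1.44]],[[-0.13,-0.58,-0.02],[0,0,1.492]],[[-0.13,-0.605,-0.04],[0,0,1.492]],[[-0.13,-0.605,-0.07],[0,0,1.492]],[[-0.13,-0.605,-0.08],[0,0,1.492]],[[-0.13,-0.605,-0.08],[0,0,1.492]],[[-0.13,-0.605,-0.08],[0,0,1.492]]]'
python3 - <<'E'
from h import *
P=manip.camera_params("wrist");save("wrist","pics/w7.png");np.save("P7.npy",P,allow_pickle=True);s=manip.sense();print(s["position"],s["eef_rot"],s["joints"])
E
```

```text
time_s: 19.2
position: [0.4617, -0.36, 0.2761]
eef_rot: [-2.304, -2.133, -0.001]
wrist_force: [0.7, -0.6, -2.8]
finger_gap: 0.0592
grip_force: 33.7
[ 0.46200221 -0.36021891  0.27682809] [2.30503544e+00 2.13371689e+00 1.10305220e-03] [ 0.75909121  0.60122025 -0.24267708  2.00874287  0.25789101  0.55968883
  0.26075597]
```

View pics/w7.png

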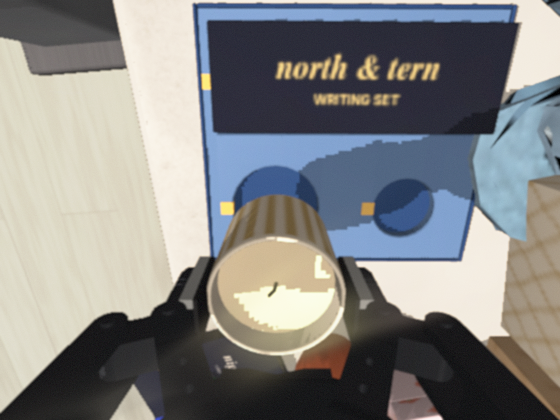

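The candle is held over its nest, its rim ellipse spanning (208-345, 236-354), the case nicely nested behind. Converting the rim centre.

Run:
```python
from h import *
P=np.load("P7.npy",allow_pickle=True).item();z=.129
L=[ray(P,u,v,z)[:2] for u,v in((208,293),(345,295),(276,236),(276,354))];print(np.round(L,4),np.mean(L[:2],0),np.mean(L[2:],0))
print(ray(P,401,207,.013),[np.round(ray(P,u,v,.046),4) for u,v in((208,22),(518,24),(495,132),(216,132))])
```

```text
[[ 0.4326 -0.3556]
 [ 0.4913 -0.3611]
 [ 0.4638 -0.3311]
 [ 0.4592 -0.3909]] [ 0.46196042 -0.35837177] [ 0.46151544 -0.36097178]
[ 0.55846551 -0.36765557  0.013     ] [array([ 0.4331, -0.2365,  0.046 ]), array([ 0.6051, -0.2508,  0.046 ]), array([ 0.601 , -0.3097,  0.046 ]), array([ 0.4293, -0.2965,  0.046 ])]
```

```bash
python3 -m inch '[[[-0.0018,0,-0.02],[0,0,0]],[[-0.0018,0,-0.035],[0,0,0]],[[-0.0018,0,-0.045],[0,0,0]],[[-0.0018,0,-0.05],[0,0,0]],[[-0.0018,0,-0.054],[0,0,0]],[[-0.0018,0,-0.058],[0,0,0]],[[-0.0018,0,-0.061],[0,0,0]],[[-0.0018,0,-0.0625],[0,0,0]],[[-0.0018,0,-0.0625],[0,0,0]],[[-0.0018,0,-0.0625],[0,0,0]]]'
```

```text
time_s: 20.25
position: [0.4596, -0.3612, 0.2139]
eef_rot: [2.307, 2.132, 0.0]
wrist_force: [1.1, 0.7, -1.6]
finger_gap: 0.0597
grip_force: 33.6
```

```bash
python3 -m inch '[[[0,0,-0.001],[0,0,0]],[[0,0,-0.002],[0,0,0]],[[0,0,-0.0025],[0,0,0]],[[0,0,-0.0025],[0,0,0]],[[0,0,-0.0025],[0,0,0]]]'
```

```text
time_s: 20.75
position: [0.4596, -0.3612, 0.2118]
eef_rot: [2.307, 2.132, -0.0]
wrist_force: [-0.9, 0.6, 5.8]
finger_gap: 0.0598
grip_force: 34.4
```

```bash
python3 -m inch '[[[0,0,0],[0,0,0]],[[0,0,0],[0,0,0]],[[0,0,0],[0,0,0]],[[0,0,0],[0,0,0]],[[0,0,0],[0,0,0]],[[0,0,0.03],[0,0,0]],[[0,0,0.08],[0,0,0]],[[0,0,0.13],[0,0,0]],[[0,0,0.16],[0,0,0]],[[0,0,0.16],[0,0,0]]]' 1 30
python3 - <<'E'
from h import *
save("wrist","pics/w8.png")
E
python3 -m inch '[[[0.01,0.05,0],[0,0,0]],[[0.02,0.1,0],[0,0,0]],[[0.03,0.15,0],[0,0,0]],[[0.04,0.2,0],[0,0,0]],[[0.05,0.25,0],[0,0,0]],[[0.05,0.3,0],[0,0,0]],[[0.05,0.35,0],[0,0,0]],[[0.05,0.4,0],[0,0,0]],[[0.04,0.45,0],[0,0,0]],[[0.02,0.5,0],[0,0,0]],[[0,0.54,0],[0,0,0]],[[-0.03,0.58,0],[0,0,0]],[[-0.05,0.62,0],[0,0,0]],[[-0.07,0.64,0],[0,0,0]],[[-0.07,0.64,0],[0,0,0]],[[-0.07,0.64,0],[0,0,0]],[[-0.07,0.64,0],[0,0,0]]]'
python3 - <<'E'
from h import *
P=manip.camera_params("wrist");save("wrist","pics/w9.png");np.save("P9.npy",P,allow_pickle=True);s=manip.sense();print(s["position"],s["eef_rot"],s["joints"])
a=cv2.imread("pics/w8.png");b=cv2.imread("pics/w9.png")
cv2.imwrite("pics/c9.png",np.hstack([cv2.resize(a,(300,225)),np.zeros((225,0,3),np.uint8)]) if 0 else cv2.resize(np.hstack([a,b]),(800,300)))
E
```

```text
time_s: 21.75
position: [0.461, -0.3619, 0.3763]
eef_rot: [2.3, 2.125, 0.003]
wrist_force: [-0.3, -0.6, -1.3]
finger_gap: 0.0854
grip_force: 0.0
time_s: 23.5
position: [0.39, 0.2776, 0.3703]
eef_rot: [2.309, 2.129, -0.004]
wrist_force: [-0.3, -1.1, 0.3]
finger_gap: 0.0852
grip_force: 0.0
[0.3902768  0.27743576 0.3704785 ] [ 2.31007626  2.1283571  -0.00271347] [-0.39947127  0.35872097 -0.39401317  2.16936681  0.22450441  0.65290736
 -1.03222199]
```

View pics/c9.png

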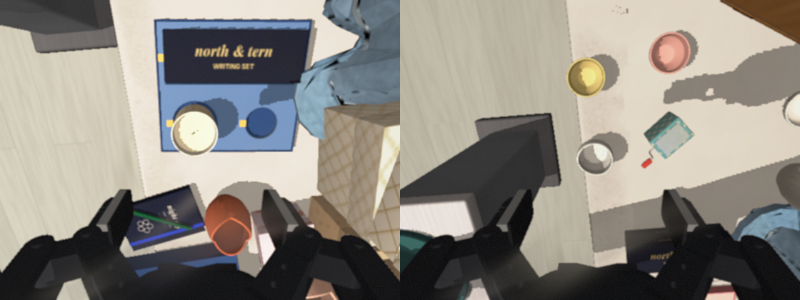

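Left: the candle stands in its nest. Right: yellow cup at full px (260,107), pink (378,72), pot (273,220). Measuring them.

Run:
```python
from h import *
im=cv2.imread("pics/w9.png");P=np.load("P9.npy",allow_pickle=True).item();hsv=cv2.cvtColor(im,cv2.COLOR_BGR2HSV);g=cv2.medianBlur(cv2.cvtColor(im,cv2.COLOR_BGR2GRAY),3)
out=im.copy()
for n,(u,v),z,d,lo,hi in(("yellow",(260,107),.031,.05,(18,90,60),(35,255,255)),("pink",(378,72),.031,.05,(0,80,60),(12,255,255)),("pot",(273,220),.038,.054,None,None)):
    p=ray(P,u,v,z);R=np.linalg.norm(proj(P,p+[0,d/2,0])-proj(P,p));x0,y0=int(u-1.7*R),int(v-1.7*R);x1,y1=int(u+1.7*R),int(v+1.7*R)
    h=cv2.HoughCircles(g[y0:y1,x0:x1],cv2.HOUGH_GRADIENT,1,8,param1=80,param2=10,minRadius=int(R-3),maxRadius=int(R+3))
    for k in (h[0][:2] if h is not None else []):
        q=k[:2]+[x0,y0];print(n,round(R,1),q,k[2],np.round(ray(P,*q,z)*1000,1));cv2.circle(out,(int(q[0]),int(q[1])),int(k[2]),(0,255,0),1)
    if lo:
        m=cv2.inRange(hsv[y0:y1,x0:x1],lo,hi);c=max(cv2.findContours(m,0,1)[0],key=cv2.contourArea)[:,0]+[x0,y0]
        w=np.array([ray(P,*p,z)[:2] for p in c],np.float32)*1000;print(n,"mask",cv2.minEnclosingCircle(w),cv2.boundingRect(c))
cv2.imwrite("pics/c10.png",cv2.resize(out[40:260,210:420],None,fx=2.6,fy=2.6))
```

```text
yellow 28.8 [260.5 107.5] 25.7 [380.9 348.5  31. ]
yellow 28.8 [279.5 101.5] 25.7 [399.  352.4  31. ]
yellow mask ((380.5385437011719, 347.9145202636719), 25.118942260742188) (234, 81, 54, 55)
pink 30.8 [388.5  68.5] 28.0 [498.7 372.6  31. ]
pink 30.8 [379.5  75.5] 27.9 [490.8 367.4  31. ]
pink mask ((488.8388977050781, 368.302490234375), 25.66468048095703) (349, 45, 58, 58)
pot 25.1 [273.5 218.5] 25.2 [384.  239.3  38. ]
pot 25.1 [271.5 227.5] 27.4 [381.1 229.4  38. ]
```

View pics/c10.png

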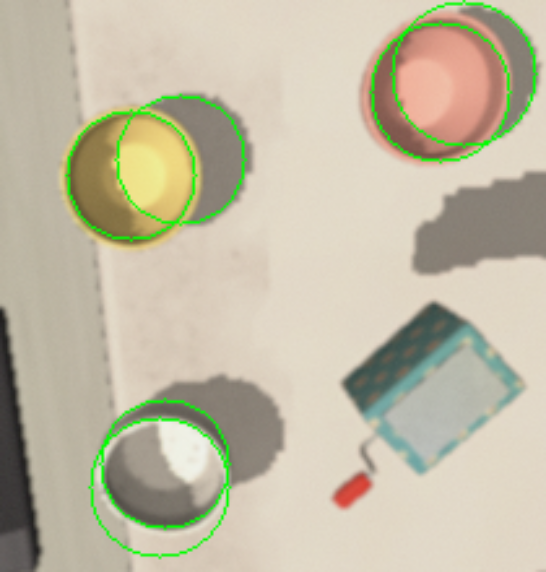

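Yellow cup fits at (0.381, 0.348), pot rim at about (0.384,0.237), pink cup at (0.489,0.368). Picking the yellow cup.

```bash
python3 -m inch '[[[-0.009,0.04,0],[0,0,0]],[[-0.009,0.0706,-0.03],[0,0,0]],[[-0.009,0.0706,-0.07],[0,0,0]],[[-0.009,0.0706,-0.11],[0,0,0]],[[-0.009,0.0706,-0.145],[0,0,0]],[[-0.009,0.0706,-0.165],[0,0,0]],[[-0.009,0.0706,-0.177],[0,0,0]],[[-0.009,0.0706,-0.182],[0,0,0]],[[-0.009,0.0706,-0.182],[0,0,0]],[[-0.009,0.0706,-0.182],[0,0,0]]]' 1 20
python3 -m inch '[[[0,0,0],[0,0,0]],[[0,0,0],[0,0,0]],[[0,0,0],[0,0,0]],[[0,0,0],[0,0,0]],[[0,0,0],[0,0,0]],[[0,0,0],[0,0,0]],[[0,0,0],[0,0,0]],[[0,0,0],[0,0,0]],[[0,0,0],[0,0,0]]]' -1 20
```

```text
time_s: 24.55
position: [0.381, 0.3496, 0.1901]
eef_rot: [-2.308, -2.131, -0.003]
wrist_force: [-0.4, -0.2, 0.3]
finger_gap: 0.0853
grip_force: 0.0
time_s: 25.45
position: [0.3806, 0.3497, 0.1902]
eef_rot: [2.307, 2.132, 0.002]
wrist_force: [-0.4, -0.9, 6.1]
finger_gap: 0.0489
grip_force: 19.7
```

```bash
python3 -m inch '[[[0,0,0.01],[0,0,0]],[[0,0,0.04],[0,0,0]],[[0,0,0.08],[0,0,0]],[[0.01,-0.02,0.12],[0,0,0]],[[0.03,-0.06,0.14],[0,0,0]],[[0.05,-0.1,0.15],[0,0,0]],[[0.07,-0.14,0.15],[0,0,0]],[[0.09,-0.18,0.15],[0,0,0]],[[0.11,-0.22,0.15],[0,0,0]],[[0.12,-0.27,0.15],[0,0,0]],[[0.13,-0.31,0.15],[0,0,0]],[[0.14,-0.36,0.15],[0,0,0]],[[0.15,-0.4,0.15],[0,0,0]],[[0.16,-0.45,0.15],[0,0,0]],[[0.165,-0.5,0.15],[0,0,0]],[[0.17,-0.55,0.15],[0,0,0]],[[0.175,-0.59,0.15],[0,0,0]],[[0.179,-0.63,0.15],[0,0,0]],[[0.179,-0.67,0.15],[0,0,0]],[[0.179,-0.7,0.15],[0,0,0]]]'
python3 -m inch '[[[0,-0.018,-0.02],[0,0,0]],[[0,-0.018,-0.05],[0,0,0]],[[0,-0.018,-0.07],[0,0,0]],[[0,-0.018,-0.08],[0,0,0]],[[0,-0.018,-0.08],[0,0,0]],[[0,-0.018,-0.08],[0,0,0]]]'
python3 - <<'E'
from h import *
P=manip.camera_params("wrist");save("wrist","pics/w11.png");np.save("P11.npy",P,allow_pickle=True);s=manip.sense();print(s["position"],s["eef_rot"])
im=cv2.imread("pics/w11.png");hsv=cv2.cvtColor(im,cv2.COLOR_BGR2HSV)
m=cv2.inRange(hsv,(18,90,60),(35,255,255));m[:150]=0;c=max(cv2.findContours(m,0,1)[0],key=cv2.contourArea)[:,0]
z=s["position"][2]-.1902+.031
w=np.array([ray(P,*p,z)[:2] for p in c],np.float32)*1000;print(cv2.minEnclosingCircle(w),cv2.boundingRect(c),cv2.boundingRect(w))
E
```

```text
time_s: 27.45
position: [0.5584, -0.3538, 0.3397]
eef_rot: [2.31, 2.128, -0.002]
wrist_force: [0.1, -0.2, -0.0]
finger_gap: 0.0487
grip_force: 21.1
time_s: 28.05
position: [0.5599, -0.3684, 0.2601]
eef_rot: [2.306, 2.132, 0.001]
wrist_force: [-0.2, -0.4, -1.2]
finger_gap: 0.049
grip_force: 21.1
[ 0.56012045 -0.36847641  0.26059481] [2.30549626e+00 2.13103838e+00 1.23337380e-03]
((560.191162109375, -368.13800048828125), 26.480632781982422) (223, 229, 107, 99) (534, -395, 51, 54)
```

View pics/w11.png

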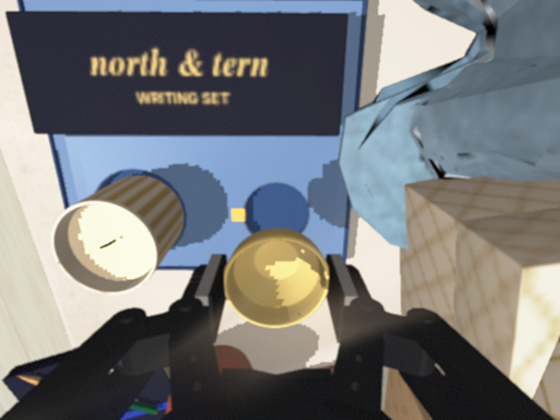

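The yellow cup is centred above its nest at (560,-368) mm, upright. Lowering.

```bash
python3 -m inch '[[[-0.0005,0,-0.02],[0,0,0]],[[-0.0005,0,-0.035],[0,0,0]],[[-0.0005,0,-0.045],[0,0,0]],[[-0.0005,0,-0.052],[0,0,0]],[[-0.0005,0,-0.058],[0,0,0]],[[-0.0005,0,-0.061],[0,0,0]],[[-0.0005,0,-0.063],[0,0,0]],[[-0.0005,0,-0.0645],[0,0,0]],[[-0.0005,0,-0.0655],[0,0,0]],[[-0.0005,0,-0.066],[0,0,0]],[[-0.0005,0,-0.066],[0,0,0]]]'
```

```text
time_s: 29.2
position: [0.5592, -0.3686, 0.1943]
eef_rot: [2.307, 2.131, -0.0]
wrist_force: [-1.3, 1.0, 4.5]
finger_gap: 0.0492
grip_force: 21.5
```

```bash
python3 -m inch '[[[0,0,0],[0,0,0]],[[0,0,0],[0,0,0]],[[0,0,0],[0,0,0]],[[0,0,0],[0,0,0]],[[0,0,0],[0,0,0]],[[0,0,0.02],[0,0,0]],[[0,0,0.06],[0,0,0]],[[0,0,0.11],[0,0,0]],[[0,0,0.15],[0,0,0]],[[0,0,0.15],[0,0,0]]]' 0.7 20
python3 - <<'E'
from h import *
save("wrist","pics/w12.png")
E
python3 -m inch '[[[-0.01,0.04,0],[0,0,0]],[[-0.02,0.09,0],[0,0,0]],[[-0.03,0.14,0],[0,0,0]],[[-0.03,0.19,0],[0,0,0]],[[-0.04,0.24,0],[0,0,0]],[[-0.05,0.29,0],[0,0,0]],[[-0.06,0.34,0],[0,0,0]],[[-0.08,0.39,0],[0,0,0]],[[-0.1,0.43,0],[0,0,0]],[[-0.12,0.47,0],[0,0,0]],[[-0.14,0.51,0],[0,0,0]],[[-0.16,0.54,0],[0,0,0]],[[-0.17,0.545,0],[0,0,0]],[[-0.17,0.545,0],[0,0,0]],[[-0.17,0.545,0],[0,0,0]]]' 1 20
python3 - <<'E'
from h import *
P=manip.camera_params("wrist");save("wrist","pics/w13.png");np.save("P13.npy",P,allow_pickle=True);s=manip.sense();print(s["position"],s["eef_rot"],proj(P,(.385,.236,.038)),proj(P,(.491,.367,.031)))
a=cv2.imread("pics/w12.png");b=cv2.imread("pics/w13.png")
cv2.imwrite("pics/c13.png",cv2.resize(np.hstack([a[:300,:430],b[:300,100:]]),(800,270)))
E
```

```text
time_s: 30.2
position: [0.5614, -0.3692, 0.35]
eef_rot: [2.299, 2.124, 0.006]
wrist_force: [0.7, -0.0, 0.0]
finger_gap: 0.0721
grip_force: 0.0
time_s: 31.75
position: [0.3892, 0.1753, 0.3426]
eef_rot: [2.309, 2.13, -0.003]
wrist_force: [0.3, 0.9, 0.9]
finger_gap: 0.0855
grip_force: 0.0
[0.38964328 0.17500925 0.34273866] [ 2.30999130e+00  2.12857616e+00 -2.03201350e-03] [265.61098587 121.66746133] [396.59439314 -78.68797152]
```

View pics/c13.png

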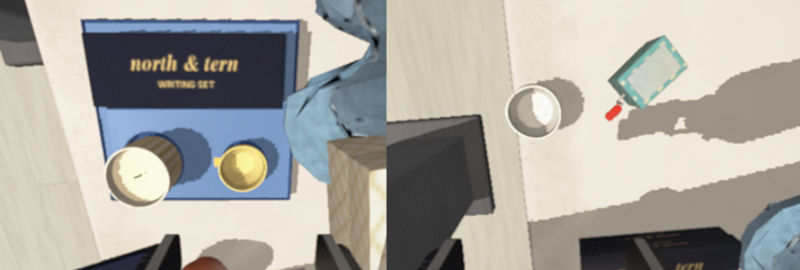

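Left: blue box complete, yellow cup upright in its nest. Right: pot rim at full px (264,123), agreeing with the estimate to about 1 mm. Picking the pot.

```bash
python3 -m inch '[[[-0.005,0.04,0],[0,0,0]],[[-0.005,0.06,-0.02],[0,0,0]],[[-0.005,0.06,-0.06],[0,0,0]],[[-0.005,0.06,-0.1],[0,0,0]],[[-0.005,0.06,-0.13],[0,0,0]],[[-0.005,0.06,-0.145],[0,0,0]],[[-0.005,0.06,-0.15],[0,0,0]],[[-0.005,0.06,-0.15],[0,0,0]],[[-0.005,0.06,-0.15],[0,0,0]]]' 1 20
python3 -m inch '[[[0,0,0],[0,0,0]],[[0,0,0],[0,0,0]],[[0,0,0],[0,0,0]],[[0,0,0],[0,0,0]],[[0,0,0],[0,0,0]],[[0,0,0],[0,0,0]],[[0,0,0],[0,0,0]],[[0,0,0],[0,0,0]],[[0,0,0],[0,0,0]]]' -1 20
```

```text
time_s: 32.7
position: [0.3848, 0.2361, 0.1937]
eef_rot: [2.309, 2.13, 0.002]
wrist_force: [0.3, 0.1, 0.1]
finger_gap: 0.0855
grip_force: 0.0
time_s: 33.6
position: [0.3842, 0.2365, 0.1943]
eef_rot: [2.307, 2.131, 0.003]
wrist_force: [-0.8, -1.1, 7.2]
finger_gap: 0.0522
grip_force: 19.8
```

```bash
python3 -m inch '[[[0,0,0.01],[0,0,0]],[[0,0,0.05],[0,0,0]],[[0.01,0,0.09],[0,0,-0.12]],[[0.03,-0.03,0.12],[0,0,-0.24]],[[0.05,-0.06,0.13],[0,0,-0.36]],[[0.07,-0.1,0.13],[0,0,-0.48]],[[0.09,-0.14,0.13],[0,0,-0.6]],[[0.1,-0.18,0.13],[0,0,-0.72]],[[0.11,-0.22,0.13],[0,0,-0.84]],[[0.12,-0.26,0.13],[0,0,-0.96]],[[0.125,-0.3,0.13],[0,0,-1.08]],[[0.129,-0.33,0.13],[0,0,-1.2]],[[0.129,-0.36,0.13],[0,0,-1.32]],[[0.129,-0.3665,0.12],[0,0,-1.44]],[[0.129,-0.3665,0.1],[0,0,-1.475]],[[0.129,-0.3665,0.08],[0,0,-1.475]],[[0.129,-0.3665,0.07],[0,0,-1.475]],[[0.129,-0.3665,0.07],[0,0,-1.475]],[[0.129,-0.3665,0.07],[0,0,-1.475]]]'
python3 - <<'E'
from h import *
P=manip.camera_params("wrist");save("wrist","pics/w14.png");np.save("P14.npy",P,allow_pickle=True);s=manip.sense();print(s["position"],s["eef_rot"],s["joints"])
z=s["position"][2]-.1943+.038
im=cv2.imread("pics/w14.png");hsv=cv2.cvtColor(im,cv2.COLOR_BGR2HSV)
print(z,[np.round(ray(P,u,v,z)[:2],4) for u,v in((220,285),(330,285),(275,240),(275,330))])
E
```

```text
time_s: 35.5
position: [0.5131, -0.1299, 0.2637]
eef_rot: [-3.141, -0.027, -0.001]
wrist_force: [0.0, -0.6, -0.5]
finger_gap: 0.0518
grip_force: 21.8
[ 0.51326708 -0.12994585  0.26397589] [-3.14139537e+00 -2.67457090e-02 -1.87794445e-03] [ 0.18371968  0.56418851 -0.02875796  2.14603427  0.0361656   0.43063977
 -1.42720058]
0.10767588903870018 [array([ 0.5133, -0.1049]), array([ 0.5142, -0.1554]), array([ 0.5365, -0.1298]), array([ 0.4884, -0.1306])]
```

View pics/w14.png

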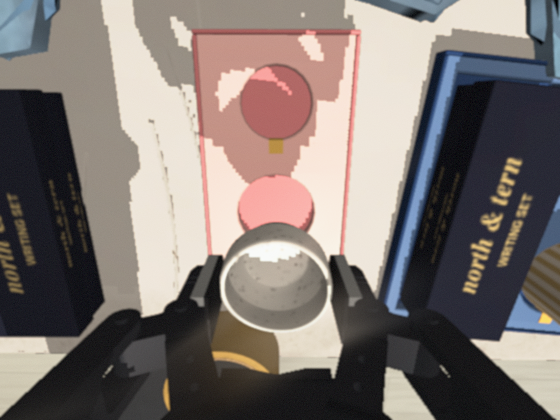

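The pot is held above the rose box: rim spans (219-331, 224-331), cup nest centre (276,102), pot nest's far edge at row 175. Checking the offset.

Run:
```python
from h import *
P=np.load("P14.npy",allow_pickle=True).item();z=.1077
f=lambda u,v,z:np.round(ray(P,u,v,z)[:2]*1000,1)
print("pot near edge",f(275,331,z),"far",f(275,226,z),"L",f(219,282,z),"R",f(331,282,z))
print("cup nest",f(276,102,.013),f(276,64,.013),f(276,140,.013),f(240,102,.013),f(313,102,.013),"pot nest far",f(276,175,.013),f(238,207,.013),f(314,207,.013))
```

```text
pot near edge [ 487.8 -130.6] far [ 543.1 -129.7] L [ 514.9 -104.5] R [ 515.8 -155.7]
cup nest [ 591.5 -129.3] [ 614.6 -128.9] [ 566.6 -129.7] [ 591.  -105.4] [ 591.9 -153.7] pot nest far [ 541.9 -130.1] [ 517.2 -102.5] [ 518.1 -158.5]
```

```bash
python3 -m inch '[[[-0.0018,0,-0.02],[0,0,0]],[[-0.0018,0,-0.035],[0,0,0]],[[-0.0018,0,-0.047],[0,0,0]],[[-0.0018,0,-0.054],[0,0,0]],[[-0.0018,0,-0.059],[0,0,0]],[[-0.0018,0,-0.062],[0,0,0]],[[-0.0018,0,-0.064],[0,0,0]],[[-0.0018,0,-0.0652],[0,0,0]],[[-0.0018,0,-0.0656],[0,0,0]],[[-0.0018,0,-0.0656],[0,0,0]]]'
```

```text
time_s: 36.55
position: [0.5113, -0.13, 0.1983]
eef_rot: [3.141, 0.026, 0.001]
wrist_force: [-0.7, 0.9, 4.1]
finger_gap: 0.0521
grip_force: 22.3
```

```bash
python3 -m inch '[[[0,0,0],[0,0,0]],[[0,0,0],[0,0,0]],[[0,0,0],[0,0,0]],[[0,0,0],[0,0,0]],[[0,0,0],[0,0,0]],[[0,0,0.02],[0,0,0]],[[0,0,0.06],[0,0,0]],[[0,0,0.11],[0,0,0]],[[0,0,0.15],[0,0,0]],[[0,0,0.15],[0,0,0]]]' 1 20
python3 - <<'E'
from h import *
save("wrist","pics/w15.png");print(manip.sense()["position"])
E
python3 -m inch '[[[0,0.05,0],[0,0,0]],[[0,0.1,0],[0,0,0]],[[0,0.15,0],[0,0,0]],[[0,0.2,0],[0,0,0]],[[0,0.25,0],[0,0,0]],[[0,0.3,0],[0,0,0]],[[-0.01,0.35,0],[0,0,0]],[[-0.015,0.4,0],[0,0,0]],[[-0.021,0.44,0],[0,0,0]],[[-0.021,0.48,0],[0,0,0]],[[-0.021,0.497,0],[0,0,0]],[[-0.021,0.497,-0.02],[0,0,0]],[[-0.021,0.497,-0.06],[0,0,0]],[[-0.021,0.497,-0.1],[0,0,0]],[[-0.021,0.497,-0.12],[0,0,0]],[[-0.021,0.497,-0.12],[0,0,0]],[[-0.021,0.497,-0.12],[0,0,0]]]'
python3 - <<'E'
from h import *
P=manip.camera_params("wrist");save("wrist","pics/w16.png");s=manip.sense();print(s["position"],s["eef_rot"])
a=cv2.imread("pics/w15.png");b=cv2.imread("pics/w16.png")
cv2.imwrite("pics/c16.png",cv2.resize(np.hstack([a,b]),(800,300)))
im=b;hsv=cv2.cvtColor(im,cv2.COLOR_BGR2HSV);m=cv2.inRange(hsv,(0,80,60),(12,255,255));m=m.copy();m[:,:150]=0;m[:,430:]=0
c=max(cv2.findContours(m,0,1)[0],key=cv2.contourArea)[:,0];w=np.array([ray(P,*p,.031)[:2] for p in c],np.float32)*1000
print(cv2.boundingRect(c),cv2.minEnclosingCircle(w),w.min(0),w.max(0))
E
```

```text
time_s: 37.55
position: [0.5131, -0.1305, 0.3529]
eef_rot: [3.139, 0.026, 0.018]
wrist_force: [1.0, 0.0, -0.1]
finger_gap: 0.085
grip_force: 0.0
[ 0.51205799 -0.1302345   0.3504005 ]
time_s: 39.3
position: [0.4903, 0.3661, 0.2268]
eef_rot: [3.14, 0.025, -0.002]
wrist_force: [0.0, 1.4, -0.1]
finger_gap: 0.0857
grip_force: 0.0
[0.49069954 0.36655749 0.22795417] [3.14137423e+00 2.51152220e-02 7.29038882e-04]
(228, 202, 85, 82) ((491.398681640625, 367.5970764160156), 26.013429641723633) [465.4946 344.2411] [517.2629 392.6628]
```

View pics/c16.png

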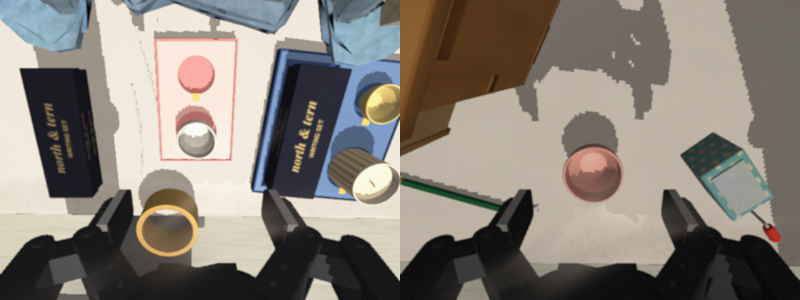

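Left: the pot sits in its nest. Right: the pink cup is between the fingers at (491,367.5) mm; the pencil end lies just left, so I narrow the opening a bit.

```bash
python3 -m inch '[[[0.0005,0.001,0],[0,0,0]],[[0.0005,0.001,0],[0,0,0]],[[0.0005,0.001,-0.015],[0,0,0]],[[0.0005,0.001,-0.028],[0,0,0]],[[0.0005,0.001,-0.034],[0,0,0]],[[0.0005,0.001,-0.037],[0,0,0]],[[0.0005,0.001,-0.037],[0,0,0]],[[0.0005,0.001,-0.037],[0,0,0]]]' 0.65 20
python3 -m inch '[[[0,0,0],[0,0,0]],[[0,0,0],[0,0,0]],[[0,0,0],[0,0,0]],[[0,0,0],[0,0,0]],[[0,0,0],[0,0,0]],[[0,0,0],[0,0,0]],[[0,0,0],[0,0,0]],[[0,0,0],[0,0,0]]]' -1 20
```

```text
time_s: 40.15
position: [0.4908, 0.3681, 0.1905]
eef_rot: [-3.141, -0.026, -0.0]
wrist_force: [-0.6, -0.2, 0.3]
finger_gap: 0.0706
grip_force: 0.0
time_s: 40.95
position: [0.4909, 0.3681, 0.1913]
eef_rot: [-3.141, -0.026, -0.001]
wrist_force: [-0.6, -0.3, 6.2]
finger_gap: 0.0479
grip_force: 20.7
```

```bash
python3 -m inch '[[[0,0,0.01],[0,0,0]],[[0,0,0.05],[0,0,0]],[[0.01,-0.01,0.1],[0,0,0]],[[0.02,-0.04,0.13],[0,0,0]],[[0.03,-0.09,0.13],[0,0,0]],[[0.04,-0.14,0.13],[0,0,0]],[[0.05,-0.19,0.13],[0,0,0]],[[0.06,-0.24,0.13],[0,0,0]],[[0.07,-0.29,0.13],[0,0,0]],[[0.08,-0.33,0.13],[0,0,0]],[[0.09,-0.38,0.13],[0,0,0]],[[0.1,-0.43,0.13],[0,0,0]],[[0.1,-0.47,0.13],[0,0,0]],[[0.1,-0.497,0.12],[0,0,0]],[[0.1,-0.497,0.1],[0,0,0]],[[0.1,-0.497,0.08],[0,0,0]],[[0.1,-0.497,0.07],[0,0,0]],[[0.1,-0.497,0.07],[0,0,0]],[[0.1,-0.497,0.07],[0,0,0]]]'
python3 - <<'E'
from h import *
P=manip.camera_params("wrist");save("wrist","pics/w17.png");s=manip.sense();print(s["position"],s["eef_rot"],s["wrist_force"])
b=cv2.imread("pics/w17.png");z=s["position"][2]-.1913+.031
hsv=cv2.cvtColor(b,cv2.COLOR_BGR2HSV);m=cv2.inRange(hsv,(0,80,50),(12,255,255))
f=lambda u,v,z:np.round(ray(P,u,v,z)[:2]*1000,1)
for c in sorted(cv2.findContours(m,0,1)[0],key=cv2.contourArea)[-3:]:
    x,y,w,h=cv2.boundingRect(c);print((x,y,w,h),[f(*q,z) for q in((x,y+h/2),(x+w,y+h/2),(x+w/2,y),(x+w/2,y+h))],"nest",[f(*q,.013) for q in((x,y+h/2),(x+w,y+h/2),(x+w/2,y),(x+w/2,y+h))])
E
```

```text
time_s: 42.85
position: [0.5909, -0.1287, 0.261]
eef_rot: [-3.141, -0.027, -0.001]
wrist_force: [0.9, -0.3, -0.2]
finger_gap: 0.048
grip_force: 21.2
[ 0.59112219 -0.12863804  0.26138717] [3.14135303e+00 2.75799270e-02 2.00857438e-03] [0.43606541 0.41415666 1.11064529]
(214, 342, 32, 5) [array([553.3, -98.5]), array([ 553.6, -114.8]), array([ 555. , -106.7]), array([ 551.8, -106.6])] nest [array([470.4, -78.4]), array([ 470.9, -105.8]), array([473.3, -92.2]), array([468., -92.])]
(201, 153, 150, 110) [array([627.2, -96.3]), array([ 628.3, -161.2]), array([ 651.7, -128.3]), array([ 600.8, -129.2])] nest [array([594.7, -74.6]), array([ 596.7, -183.9]), array([ 635.9, -128.6]), array([ 550.3, -130.1])]
(224, 184, 105, 143) [array([ 604.2, -105.4]), array([ 605.1, -153.4]), array([ 638.5, -128.8]), array([ 564.7, -130.1])] nest [array([556.2, -90. ]), array([ 557.6, -170.7]), array([ 613.8, -129.3]), array([ 489.7, -131.6])]
```

View pics/w17.png

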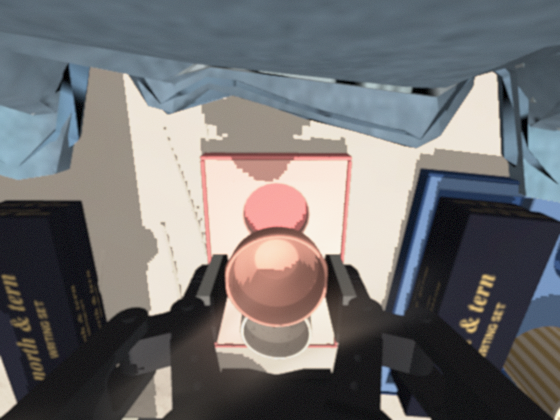

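The pink cup is centred over its nest within about a millimetre. Lowering.

```bash
python3 -m inch '[[[0,-0.0003,-0.02],[0,0,0]],[[0,-0.0003,-0.035],[0,0,0]],[[0,-0.0003,-0.047],[0,0,0]],[[0,-0.0003,-0.054],[0,0,0]],[[0,-0.0003,-0.059],[0,0,0]],[[0,-0.0003,-0.062],[0,0,0]],[[0,-0.0003,-0.064],[0,0,0]],[[0,-0.0003,-0.0655],[0,0,0]],[[0,-0.0003,-0.066],[0,0,0]],[[0,-0.0003,-0.066],[0,0,0]]]'
```

```text
time_s: 43.9
position: [0.5908, -0.1293, 0.1953]
eef_rot: [3.141, 0.026, 0.001]
wrist_force: [-1.0, 0.5, 4.2]
finger_gap: 0.0478
grip_force: 21.5
```

```bash
python3 -m inch '[[[0,0,0],[0,0,0]],[[0,0,0],[0,0,0]],[[0,0,0],[0,0,0]],[[0,0,0],[0,0,0]],[[0,0,0],[0,0,0]],[[0,0,0.02],[0,0,0]],[[0,0,0.06],[0,0,0]],[[0,0,0.11],[0,0,0]],[[0,0,0.16],[0,0,0]],[[-0.04,0,0.18],[0,0,0]],[[-0.08,0,0.19],[0,0,0]],[[-0.11,-0.04,0.2],[0,0,0]],[[-0.11,-0.06,0.2],[0,0,0]],[[-0.11,-0.06,0.2],[0,0,0]],[[-0.11,-0.06,0.2],[0,0,0]]]' 0.8 20
python3 - <<'E'
from h import *
a=save("wrist","pics/w18.png")[:,:,::-1];b=save("side","pics/s18.png")[:,:,::-1]
cv2.imwrite("pics/c18.png",np.hstack([cv2.resize(a,(440,330)),cv2.resize(b[120:270,220:380],(352,330))]))
E
```

```text
time_s: 45.4
position: [0.4806, -0.1894, 0.3947]
eef_rot: [-3.141, -0.025, -0.001]
wrist_force: [-0.3, 0.5, 0.3]
finger_gap: 0.0767
grip_force: 0.0
```

View pics/c18.png

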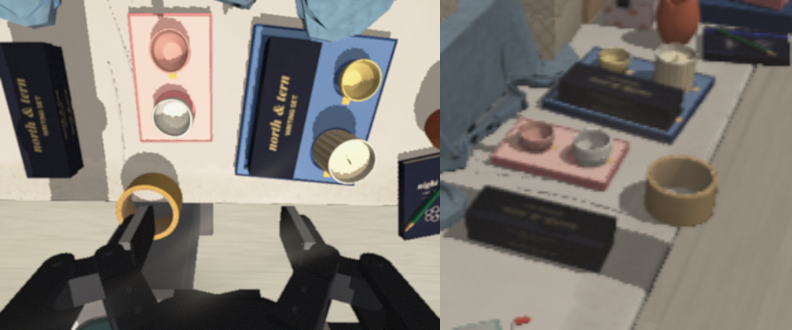

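Both views show all five things upright and down in their nests. The dummy case lies where it was, and the gripper is clear. Handing in.

```bash
python3 -c "
from station import manip
print(manip.hand_in())"
```

```text
the job is handed in; nothing more can be done
None
```

I packed both gift boxes and handed the job in at about 45 s: the filled case (left one, about 5 N when lifted), candle and yellow cup are in the blue box, the pot and pink cup are in the rose box, and the empty case is back where it lay; the hand-in gave no verdict.

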